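Take the lens off the laboratory camera

TASK

Take the lens off the camera that stands on its back on the desk: push the release button in until it clicks and stays in, turn the lens anticlockwise (seen from above) by up to a quarter turn until you feel its stop, lift it straight off and set it down gently, upright, rear end first, fully home in its open rear cap. Do not force the lens against its mount at any time, and leave the sample cup, the front lens cap and the forceps where they are.

Things in the scene. Friction and masses are not known exactly. Their poses are not given: they have to be found in the camera images.
- camera: cooled laboratory camera, fixed: dark finned square block 104 x 104 mm, its grey front plate facing up 70 mm above the desk, the lens standing in the round steel mount (63 mm across) in its middle. Origin on the desk under the mount's axis; z up along that axis; x, y along the block's sides
- button_top (a point): centre of the top face of the lens release button: round, steel, 14 mm wide, 9 mm proud of the camera's front plate, pressed straight down. It is in the corner of the plate at camera-frame x = y = -40 mm, 57 mm from the lens axis; the other three corners have small flat screws
- release (a joint): travel of the release button, m: 0 out, 0.0065 fully in. Over-centre spring: 3 N at first, then less; past 4 mm it snaps through, bottoms out and stays in by itself. It draws back a pin at the lens flange that blocks all turning of the lens while the button is out
- mount_centre (a point): centre of the mount, level with the front plate. Once the button is in, the lens turns anticlockwise (from above) to a hard stop, 47 to 84 degrees on: it varies with how the bayonet ring was clocked, so feel for it. Only the last few degrees before the stop let the lens out; else its lugs hold it. Over 40 N between lens and camera (sum of all contacts) counts as forced
- lens_grip (a point): point on the lens axis half-way up its ribbed grip ring (53 mm diameter), 28 mm above the front plate while mounted, 38 mm above the lens's rear end, 17 mm below its front rim. z up along the axis; x agrees with the camera's x while the lens is locked
- lens: black lens, upright in the mount, glass up: 55 mm long, 58 mm at the widest, about 0.18 kg. Origin: middle of its rear end, 9 mm below the front plate while mounted. Two lugs (48 mm across, 4 mm high) at the rear end, a 39 mm neck, then the flange from 10 mm up. A sprung seal pushes it up with 10 N, so turning drags; ease back off the stop before lifting. Clear of the mount when lifted 15 mm
- rear_cap: rear lens cap, loose: a shallow black round cup, mouth up, 58 mm outer and 52 mm inner diameter, 11 mm high, floor 2 mm thick, 50 g. Origin at the centre of its underside, z up. A lens fully home stands with its rear end on the cap's floor, 2 mm above the cap's origin
- cup_100: small clear plastic sample cup, 50 mm wide and 45 mm high, open at the top, to be left alone. Origin at the centre of its underside
- front_cap: front lens cap: flat black disc 55 mm across and 8 mm thick lying on the desk, to be left alone. Origin at the centre of its underside
- forceps: steel forceps, 133 mm long, lying on the desk, to be left alone. Origin at the centre of its underside
There are look-alikes about, which are no part of the job. Of the things shaped like the lens, the black one is meant.

How it is judged:
By the outcome, as a careful person would: the job done as asked, in the order asked, and still so for the second after the job is handed in, with the robot touching nothing.
It also fails if it takes over 72 s, if anything falls off the work surface, if the arm or the gripper's body presses on something with over 40 N, if the wrist force passes 120 N, or if a joint passes its speed limit or range.

ROBOT

A 6-joint arm with a two-finger parallel gripper is mounted at the origin on a cart in front of the work surface, level with it; the furniture and walls round the work are solid. World frame = base frame: x ahead of the robot, y to its left, z up, the work surface at z = 0. Lengths are in mm, angles in rad, forces in N, time in s.
With the tool pointing down it reaches from about 350 to 875 mm from the base axis. Payload 4.2 kg.
Tool frame: the origin (TCP) lies midway between the tips of the shut fingers; the grasp point (between the pads) lies 19 mm behind it; z points along the fingers, y is the line along which they close (so a half turn about z gives the same grasp; the last joint's range is limited). The gripper opens to 85 mm and grips with 20 to 120 N. Pads are 22 mm wide; open, the fingers measure 114 mm over their backs; the gripper's body (76 mm by 85 mm) begins 54 mm behind the grasp point. The pads swing forward as they close: fully open they stand 13 mm farther back than shut.
Start: joints at [1.384, 0.385, 0.008, 0, -1.194, -0.259], TCP at [269.454, 563.909, 231.312] pointing down, gripper open.
Joint ranges: [-3.14, 3.14], [-1.21, 2.06], [-1.07, 1.41], [-3.16, 2.05], [-2.99, -0.16], [-3.1, 3.1]. Speed limits (rad/s): [2.79, 2.79, 3.14, 3.14, 3.14, 3.14].

INTERFACE

Orientations are given as a unit quaternion [x, y, z, w].
In Python, from bench import arm gives the robot as it stands.
- The arm moves only by the tool send_rows, never from a script. Its argument "targets" is a list of rows, each an object of numbers: "gripper": the gripper command: -1 is fully open, 1 is shut, values between are in proportion; "x", "y", "z": the shift along the tool's x, y, z in cm; "ax", "ay", "az": the turn, a rotation vector about the tool's x, y, z in degrees. A call has 1 to 5 rows; each row shifts and turns the commanded pose from where the row before left it, along the tool's axes as they then stand; what a row does not reach is not made up. A row lasts 1/12 s, in which the tool goes at most 41.7 mm and 7.16 degrees, less where a joint would pass 70% of its speed; a pose out of reach is approached as far as the arm can. A call is refused whole if a number of a shift passes 4.17 or a number of a turn 7.16, either way. A call with a gripper value outside its range is refused whole. The fingers move at their own pace and stop on an object; the grip force is fixed at half the most. Time passes only in rows, so rows that do not move let the fingers close. It gives the time, the measured TCP pose, the force, the opening and the grip force at its end, in the units of the state.
- arm.read_state(): the state, without advancing time (a new reading comes with each control period).
- arm.get_image(name): name is "side" or "top" or "wrist"; returns (picture, depth): 480x640x3 uint8, red, green, blue; 480x640 float32, mm along the optical axis (not along the pixel's ray), 0 where there is no reading.
- arm.camera_model(name): a dict with "fx", "fy", "cx", "cy" (pixels), "cam_to_world" (4x4, takes a point from camera to world coordinates). Camera axes: x right, y down, z forward; pixel columns grow to the right and rows downward; lengths in mm; the calibration is good to about 2 mm. A picture is of the moment at which its call begins: read the wrist's pose just before it. camera_model takes no time and is no camera call; for the wrist camera it gives the pose at the moment of the call.
- arm.job_done(): hands the job in; it is judged then, once.
Trained networks look in the newest picture that a camera, given by its name, has taken for a name from the list of things; names that differ only in an ending like _2 or _b are one class to them, and where a whole thing is asked for, a point or a joint stands for the part that bears it (a point fixed in the world has none). Each returns a list of dicts, best first, with "score" (0 to 1); they miss things now and then, are a little off and sometimes report something else, mostly with a low value. They report only what shows in the picture. A call takes as long as a camera call. They do not tell look-alikes from the thing itself.
- arm.boxes_of(camera, thing): "rect" ([left, top, width, height] in pixels, round what is visible of it).
The state is a dict: "clock": time; "joints": joint angles; "joint_vel": joint speeds; "joint_efforts": joint torques, N m; "position": TCP position; "ee_rot": TCP orientation; "contact_force": force on the tool from outside, world axes, zero at the start; "wrist_torque": the same for the moment, N m; "gripper_width": finger opening in mm; "grasp_force": force on a finger pad.
Only numpy, scipy, OpenCV 4.12 (cv2) and the standard library are available. Lean on these libraries where they do the work, as an engineer would, in place of code of your own. Each camera call takes 0.05 s, during which the arm holds its last target. There are 200 camera calls.

## Working session

There is one attempt and no reset: what is moved stays moved. The work goes in short steps, Python scripts to look and compute and a tool call to move; the robot and the scene stay as the last step left them, time stands still between calls to the robot, and variables do not carry over. Pictures are saved under pics/ and viewed, at most 10 in all, crops included, and the job is handed in when it is done.

Besides the shell and the picture viewer there is one more tool, called after ">>>" as name(argument=value, ...) on one line, values as JSON. send_rows: Moves the arm, as the interface text tells. Its arguments: {"type":"object","properties":{"targets":{"type":"array"}},"required":["targets"]}

```bash
ls; mkdir -p pics
cat > h.py <<'E'
from bench import arm
import numpy as np, cv2
from scipy.spatial.transform import Rotation as R
def cap(n,save=None):
    m=arm.camera_model(n); im,d=arm.get_image(n)
    if save: cv2.imwrite('pics/'+save,im[:,:,::-1])
    return m,im,d
def world(m,d):
    v,u=np.mgrid[0:480,0:640]
    P=np.stack([(u-m['cx'])/m['fx']*d,(v-m['cy'])/m['fy']*d,d],-1)
    T=np.array(m['cam_to_world']); return P@T[:3,:3].T+T[:3,3]
E
python3 - <<'E'
from h import *
for n in ['top','side']:
    m,im,d=cap(n,n+'0.png'); np.save(n+'0.npy',world(m,d)); W=world(m,d)
    for t in ['camera','button_top','lens','rear_cap','cup_100','front_cap','forceps']:
        for b in arm.boxes_of(n,t)[:3]:
            l,tp,w,h=b['rect']; c=W[min(479,int(tp+h/2)),min(639,int(l+w/2))]
            print(n,t,round(b['score'],2),np.round(b['rect']),np.round(c))
print(arm.read_state())
E
```

```text
pics
top camera 0.84 [304. 231.  52.  58.] [485. -51. 115.]
top lens 0.94 [320. 250.  20.  25.] [480. -51. 110.]
top lens 0.86 [266. 270.  24.  19.] [442.  85.  53.]
top lens 0.84 [268. 220.  21.  21.] [572.  82.  51.]
top rear_cap 0.95 [195. 246.  21.  22.] [509. 290.   1.]
top front_cap 0.76 [232. 219.  19.  14.] [592. 189.   4.]
top forceps 0.46 [393. 188.   1.  -1.] [ 690. -237.    2.]
side camera 0.64 [271. 239.  58.  49.] [ 473. -103.   69.]
side lens 0.94 [314. 224.  22.  24.] [569.  60.  42.]
side lens 0.77 [290. 222.  24.  37.] [484. -77. 107.]
side lens 0.63 [264. 227.  20.  30.] [448.  66.  40.]
side rear_cap 0.52 [275. 208.  17.  12.] [516. 310.   1.]
side cup_100 0.63 [328. 373.  23.  14.] [ 474. -367.   -2.]
side forceps 0.93 [369. 305.  68.   9.] [ 644. -233.    8.]
{'clock': 0.8, 'joints': array([ 1.38358190e+00,  3.84660040e-01,  7.92891621e-03, -6.73604275e-06,
       -1.19399120e+00, -2.58616798e-01]), 'joint_vel': array([-1.07671511e-03, -7.67258021e-05,  4.80251651e-04,  6.19589888e-04,
       -1.77489459e-03, -2.90720598e-03]), 'joint_efforts': array([-5.85461585e-04, -3.92025018e+01,  1.88608629e+01,  4.19048801e+00,
       -1.92745983e-04,  6.09873325e-06]), 'position': array([269.46442925, 563.91722297, 231.34656153]), 'ee_rot': array([ 9.75256755e-01, -2.21075239e-01, -4.45042463e-06, -3.68638970e-05]), 'contact_force': array([-0.28608945, -0.21338073, -0.53773689]), 'wrist_torque': array([0.02857108, 0.01096995, 0.00208891]), 'grasp_force': 0.0, 'gripper_width': 85.11545101145705}
```

Run:
```python
import cv2
a=cv2.imread('pics/top0.png')[160:340,170:430];b=cv2.imread('pics/side0.png')[190:400,240:450]
cv2.imwrite('pics/topc.png',cv2.resize(a,None,fx=3,fy=3,interpolation=2))
```

```text
(no output)
```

View pics/topc.png

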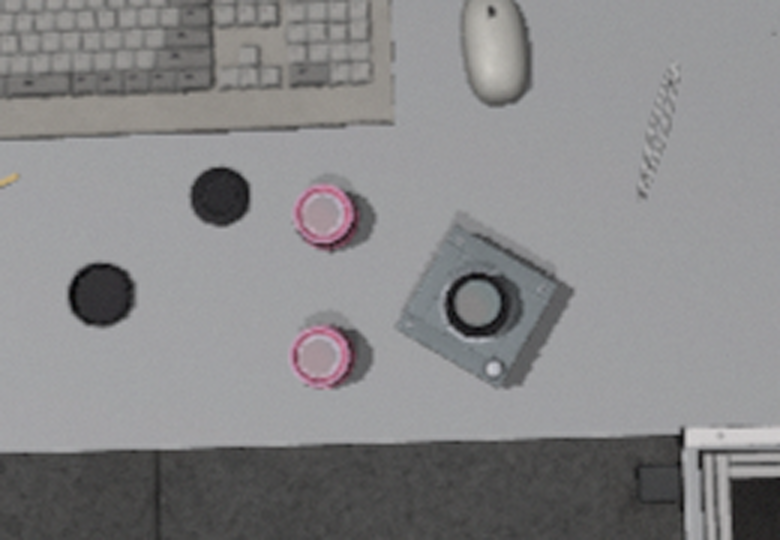

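The crop shows the dark rear cap at (101,294) and the front cap at (220,196). Two pink look-alike lenses are at (324,216) and (321,356). The camera with the black lens is at (478,305), and its button is at (494,368).

Run:
```python
from h import *
m=arm.camera_model('wrist'); s=arm.read_state(); T=np.array(m['cam_to_world']); r=R.from_quat(s['ee_rot']).as_matrix()
print(r.round(3)); print('cam in tool',(r.T@(T[:3,3]-s['position'])).round(1)); print((r.T@T[:3,:3]).round(3),m['fx'],m['cx'],m['cy'])
W=np.load('top0.npy'); im=cv2.imread('pics/top0.png')
g=cv2.cvtColor(im,cv2.COLOR_BGR2GRAY)
# button, plate, lens, cap
for n,(u,v) in dict(button=(170+494/3,160+368/3)).items(): print(n,W[int(v)-1:int(v)+3,int(u)-1:int(u)+3].reshape(-1,3).round())
Z=W[...,2]; k=(Z>66)&(Z<74)&(abs(W[...,0]-480)<90)&(abs(W[...,1]+51)<90); p=W[k][:,:2].astype(np.float32); print(cv2.minAreaRect(p))
k=(Z>100)&(Z<130)&(abs(W[...,0]-480)<60)&(abs(W[...,1]+51)<60);print('lens',cv2.minEnclosingCircle(W[k][:,:2].astype(np.float32)),W[k].mean(0))
k=(g<60)&(abs(W[...,0]-509)<40)&(abs(W[...,1]-290)<40);print('cap',cv2.minEnclosingCircle(W[k][:,:2].astype(np.float32)),W[k].mean(0))
```

```text
[[ 0.902 -0.431  0.   ]
 [-0.431 -0.902  0.   ]
 [-0.    -0.    -1.   ]]
cam in tool [  81.5    0.7 -142.5]
[[ 0.001 -0.947 -0.322]
 [ 1.     0.001  0.   ]
 [-0.    -0.322  0.947]] 402.44462286757613 314.5116168851066 240.7532382567123
button [[432. -60.  78.]
 [432. -63.  80.]
 [432. -65.  77.]
 [432. -68.  78.]
 [430. -60.  79.]
 [429. -62.  82.]
 [429. -65.  80.]
 [429. -68.  79.]
 [427. -60.  80.]
 [427. -62.  80.]
 [427. -65.  75.]
 [427. -68.  77.]
 [424. -60.  81.]
 [424. -62.  78.]
 [424. -65.  82.]
 [424. -68.  81.]]
((482.6771545410156, -51.361778259277344), (104.016845703125, 103.86384582519531), 58.004493713378906)
lens ((482.732421875, -51.5048713684082), 27.162071228027344) [482.45614947 -51.49556018 113.5013661 ]
cap ((506.390869140625, 292.7956237792969), 29.687238693237305) [507.26121566 294.49800525   3.76575488]
```

>>> send_rows(targets=[{"x": 3.3, "y": 1.6, "gripper": 1}, {"x": 3.3, "y": 1.6, "gripper": 1}, {"x": 3.3, "y": 1.6, "gripper": 1}, {"x": 3.3, "y": 1.6, "gripper": 1}, {"x": 3.3, "y": 1.6, "gripper": 1}])

```text
$.targets[0]: bad value
```

>>> send_rows(targets=[{"x": 3.3, "y": 1.6, "gripper": 1}, {"x": 3.3, "y": 1.6, "gripper": 1}, {"x": 3.3, "y": 1.6, "gripper": 1}, {"gripper": 1}, {"gripper": 1}])

```text
$.targets[0]: bad value
```

Run:
```python
from h import *
m,im,d=cap('wrist','w1.png'); W=world(m,d); np.save('w1.npy',W)
print(arm.boxes_of('wrist','rear_cap'))
g=cv2.cvtColor(im,cv2.COLOR_RGB2GRAY)
k=(g<60)&(np.hypot(W[...,0]-507,W[...,1]-293)<45);q=W[k];print(cv2.minEnclosingCircle(q[:,:2].astype(np.float32)))
k2=(W[...,2]>7.5)&(W[...,2]<16)&(np.hypot(W[...,0]-507,W[...,1]-293)<45);q=W[k2];print(cv2.minEnclosingCircle(q[:,:2].astype(np.float32)),len(q),q.mean(0))
h=cv2.convexHull(q[:,:2].astype(np.float32));print(cv2.fitEllipse(h))
s=arm.read_state();print(s['position'],s['gripper_width'],s['clock'])
```

```text
[]
((0.0, 0.0), 0.0)
((0.0, 0.0), 0.0) 0 [nan nan nan]<stdin>:6: RuntimeWarning: Mean of empty slice.
  ret = um.true_divide(
Traceback (most recent call last):
cv2.error: OpenCV(4.12.0) /io/opencv/modules/imgproc/src/shapedescr.cpp:356: error: (-215:Assertion failed) n >= 0 && (depth == CV_32F || depth == CV_32S) in function 'fitEllipseNoDirect'
```

View pics/w1.png

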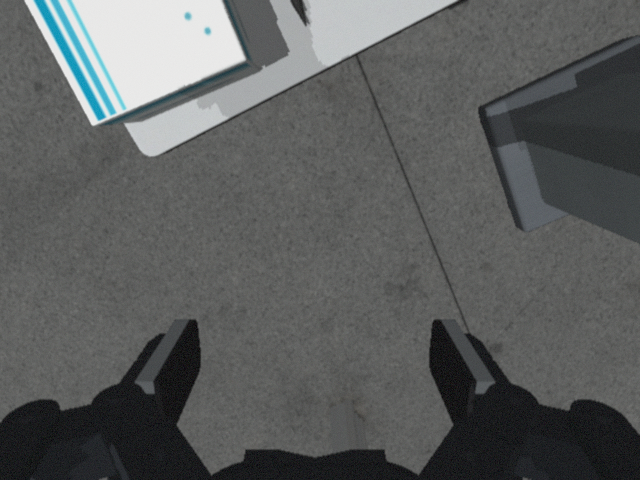

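The arm did not move: the picture still shows the open fingers over the floor, with the desk's edge and a box at the top left. The rows probably need every field.

>>> send_rows(targets=[{"x": 3.3, "y": 1.6, "z": 0, "ax": 0, "ay": 0, "az": 0, "gripper": 1}, {"x": 3.3, "y": 1.6, "z": 0, "ax": 0, "ay": 0, "az": 0, "gripper": 1}, {"x": 3.3, "y": 1.6, "z": 0, "ax": 0, "ay": 0, "az": 0, "gripper": 1}, {"x": 3.3, "y": 1.6, "z": 0, "ax": 0, "ay": 0, "az": 0, "gripper": 1}, {"x": 3.3, "y": 1.6, "z": 0, "ax": 0, "ay": 0, "az": 0, "gripper": 1}])

```text
clock: 1.32
position: [384.5, 419.2, 231.5]
ee_rot: [0.975, -0.221, 0.0, -0.0]
contact_force: [0.7, -0.7, 0.2]
gripper_width: 25.6
grasp_force: 0.0
```

>>> send_rows(targets=[{"x": 3.3, "y": 1.6, "z": 0, "ax": 0, "ay": 0, "az": 0, "gripper": 1}, {"x": 3.3, "y": 1.6, "z": 0, "ax": 0, "ay": 0, "az": 0, "gripper": 1}, {"x": 0, "y": 0, "z": 0, "ax": 0, "ay": 0, "az": 0, "gripper": 1}, {"x": 0, "y": 0, "z": 0, "ax": 0, "ay": 0, "az": 0, "gripper": 1}])

```text
clock: 1.65
position: [430.7, 361.7, 231.5]
ee_rot: [0.975, -0.223, 0.0, -0.0]
contact_force: [-0.3, 0.4, 0.4]
gripper_width: -0.1
grasp_force: 0.0
```

Run:
```python
from h import *
m,im,d=cap('wrist','w2.png'); W=world(m,d); np.save('w2.npy',W)
print([(b['score'],b['rect']) for b in arm.boxes_of('wrist','rear_cap')])
s=arm.read_state();print(s['position'],s['gripper_width'],s['clock'])
k2=(W[...,2]>7.5)&(W[...,2]<16)&(np.hypot(W[...,0]-507,W[...,1]-293)<45);q=W[k2];print(len(q))
if len(q)>10:
    print(cv2.minEnclosingCircle(q[:,:2].astype(np.float32)),q.mean(0))
    h=cv2.convexHull(q[:,:2].astype(np.float32));print(cv2.fitEllipse(h))
```

```text
[(0.96, [313.4, 46.7, 67.4, 77.1])]
[429.59994885 363.44486805 231.41609693] 0.02445129781959453 1.75
898
((507.46759033203125, 293.3430480957031), 29.632774353027344) [508.719097   292.56722579  10.4295199 ]
((507.5023193359375, 293.3653259277344), (58.78105163574219, 58.939300537109375), 140.29469299316406)
```

View pics/w2.png

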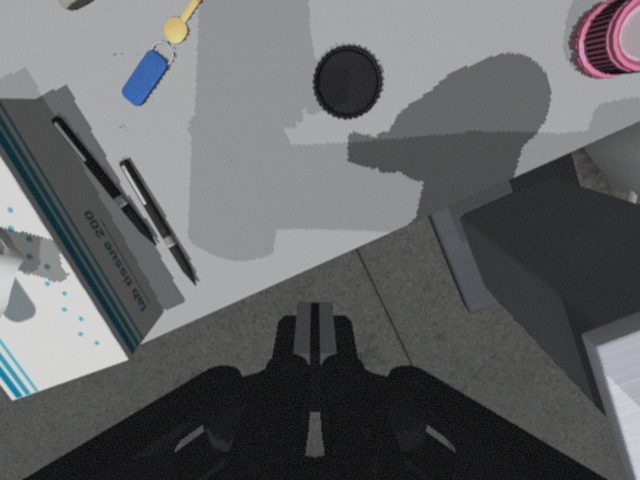

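The wrist picture shows the rear cap at (348,82), mouth up. It comes out at (507.5, 293.4), in agreement with the top camera.

>>> send_rows(targets=[{"x": 1.7, "y": 3.5, "z": 0, "ax": 0, "ay": 0, "az": 0, "gripper": 1}, {"x": 1.7, "y": 3.5, "z": 0, "ax": 0, "ay": 0, "az": 0, "gripper": 1}, {"x": 1.7, "y": 3.5, "z": 0, "ax": 0, "ay": 0, "az": 0, "gripper": 1}, {"x": 1.7, "y": 3.5, "z": 0, "ax": 0, "ay": 0, "az": 0, "gripper": 1}, {"x": 1.7, "y": 3.5, "z": 0, "ax": 0, "ay": 0, "az": 0, "gripper": 1}])

```text
clock: 2.17
position: [430.1, 168.4, 231.4]
ee_rot: [0.976, -0.219, 0.0, -0.0]
contact_force: [0.1, 0.8, 0.5]
gripper_width: 0.1
grasp_force: 0.0
```

>>> send_rows(targets=[{"x": 1.7, "y": 3.5, "z": 0, "ax": 0, "ay": 0, "az": 0, "gripper": 1}, {"x": 1.7, "y": 3.5, "z": 0, "ax": 0, "ay": 0, "az": 0, "gripper": 1}, {"x": 1.7, "y": 3.5, "z": 0, "ax": 0, "ay": 0, "az": 0, "gripper": 1}, {"x": 1.7, "y": 3.5, "z": 0, "ax": 0, "ay": 0, "az": 0, "gripper": 1}, {"x": 1.7, "y": 3.5, "z": 0, "ax": 0, "ay": 0, "az": 0, "gripper": 1}])

```text
clock: 2.58
position: [432.0, -26.3, 231.8]
ee_rot: [0.976, -0.22, 0.001, -0.0]
contact_force: [1.0, 1.8, 1.6]
gripper_width: -0.0
grasp_force: 0.0
```

>>> send_rows(targets=[{"x": 0, "y": 0, "z": 0, "ax": 0, "ay": 0, "az": 6.5, "gripper": 1}, {"x": 0, "y": 0, "z": 0, "ax": 0, "ay": 0, "az": 6.5, "gripper": 1}, {"x": 0, "y": 0, "z": 0, "ax": 0, "ay": 0, "az": 6.5, "gripper": 1}, {"x": 0, "y": 0, "z": 0, "ax": 0, "ay": 0, "az": 6.5, "gripper": 1}])

```text
clock: 2.92
position: [432.3, -25.1, 231.5]
ee_rot: [0.9, -0.437, 0.0, -0.0]
contact_force: [-0.0, -0.4, -0.7]
gripper_width: -0.2
grasp_force: 0.0
```

>>> send_rows(targets=[{"x": 0, "y": 0, "z": 0, "ax": 0, "ay": 0, "az": 6.5, "gripper": 1}, {"x": 0, "y": 0, "z": 0, "ax": 0, "ay": 0, "az": 6.5, "gripper": 1}, {"x": 0, "y": 0, "z": 0, "ax": 0, "ay": 0, "az": 6.5, "gripper": 1}, {"x": 0, "y": 0, "z": 0, "ax": 0, "ay": 0, "az": 6, "gripper": 1}, {"x": 0, "y": 0, "z": 0, "ax": 0, "ay": 0, "az": 0, "gripper": 1}])

```text
clock: 3.33
position: [432.3, -24.6, 231.4]
ee_rot: [0.783, -0.623, 0.0, -0.0]
contact_force: [-0.8, 0.2, 0.3]
gripper_width: -0.0
grasp_force: 0.0
```

Run:
```python
from h import *
m,im,d=cap('wrist','w3.png'); W=world(m,d)
s=arm.read_state();print(s['position'],s['ee_rot'],s['joints'],s['clock'],s['contact_force'],s['wrist_torque'])
Z=W[...,2]; D=np.hypot(W[...,0]-482.6,W[...,1]+51.4)
k=(Z>108)&(Z<125)&(D<45);q=W[k][:,:2].astype(np.float32);print('lens',cv2.minEnclosingCircle(q),len(q))
k=(Z>67)&(Z<73)&(D<80);print('plate',cv2.minAreaRect(W[k][:,:2].astype(np.float32)))
k=(Z>75)&(Z<84)&(np.hypot(W[...,0]-428,W[...,1]+64)<12);q=W[k];print('btn',len(q),len(q) and (cv2.minEnclosingCircle(q[:,:2].astype(np.float32)),q.mean(0)))
```

```text
[432.2918007  -24.78319963 231.38889522] [ 7.83697126e-01 -6.21143136e-01  5.76957549e-05 -1.27728393e-04] [ 3.20689272e-01  5.08193061e-02 -4.31578168e-01 -4.90539455e-05
 -1.08812193e+00 -9.02712116e-02] 3.3833 [-0.04248576 -0.16471906 -0.23006469] [ 0.00443548 -0.03982547 -0.03011107]
lens ((484.2488098144531, -52.17710494995117), 26.934310913085938) 5314
plate ((484.1273193359375, -51.69474792480469), (104.0838851928711, 104.21195220947266), 58.118019104003906)
btn 286 (((429.0694274902344, -64.52601623535156), 6.9187469482421875), array([429.20550975, -64.76080014,  78.7808379 ]))
```

View pics/w3.png

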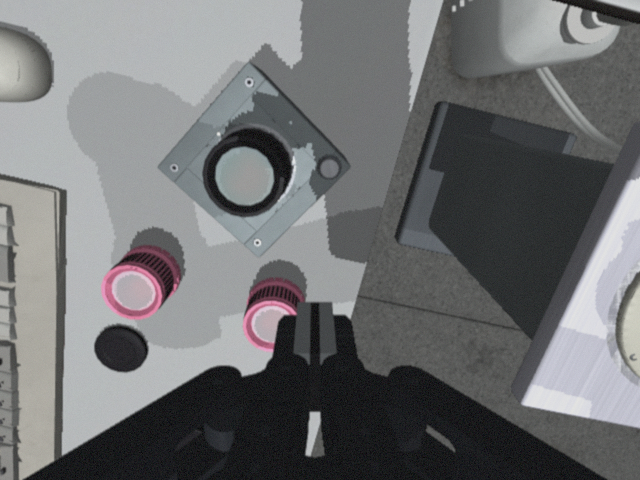

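The wrist picture shows the black lens at (245,172) and the button at (330,168). The plate fit gives the lens at about (483.5, -51.7) and the button at (429, -64.5). I will go over the button.

>>> send_rows(targets=[{"x": 3.78, "y": 1.24, "z": 0, "ax": 0, "ay": 0, "az": 0, "gripper": 1}, {"x": 0, "y": 0, "z": 3.6, "ax": 0, "ay": 0, "az": 0, "gripper": 1}, {"x": 0, "y": 0, "z": 3.6, "ax": 0, "ay": 0, "az": 0, "gripper": 1}, {"x": 0, "y": 0, "z": 3.6, "ax": 0, "ay": 0, "az": 0, "gripper": 1}, {"x": 0, "y": 0, "z": 3.0, "ax": 0, "ay": 0, "az": 0, "gripper": 1}])

```text
clock: 3.8
position: [427.9, -65.2, 91.7]
ee_rot: [0.783, -0.621, -0.0, -0.0]
contact_force: [-0.4, 0.9, -0.2]
gripper_width: 0.4
grasp_force: 0.0
```

>>> send_rows(targets=[{"x": 0, "y": 0, "z": 0, "ax": 0, "ay": 0, "az": 0, "gripper": 1}, {"x": 0, "y": 0, "z": 0, "ax": 0, "ay": 0, "az": 0, "gripper": 1}, {"x": 0, "y": 0, "z": 0, "ax": 0, "ay": 0, "az": 0, "gripper": 1}])

```text
clock: 4.05
position: [430.1, -64.9, 94.9]
ee_rot: [0.783, -0.622, 0.001, -0.001]
contact_force: [0.3, 0.4, -1.1]
gripper_width: -0.3
grasp_force: 0.0
```

>>> send_rows(targets=[{"x": 0, "y": 0, "z": 1.0, "ax": 0, "ay": 0, "az": 0, "gripper": 1}, {"x": 0, "y": 0, "z": 0.3, "ax": 0, "ay": 0, "az": 0, "gripper": 1}, {"x": 0, "y": 0, "z": 0.15, "ax": 0, "ay": 0, "az": 0, "gripper": 1}, {"x": 0, "y": 0, "z": 0.15, "ax": 0, "ay": 0, "az": 0, "gripper": 1}])

```text
clock: 4.38
position: [429.4, -65.2, 78.6]
ee_rot: [0.783, -0.622, 0.001, -0.001]
contact_force: [-0.7, 1.1, 2.4]
gripper_width: 0.1
grasp_force: 1.3
```

>>> send_rows(targets=[{"x": 0, "y": 0, "z": 0.15, "ax": 0, "ay": 0, "az": 0, "gripper": 1}, {"x": 0, "y": 0, "z": 0.0, "ax": 0, "ay": 0, "az": 0, "gripper": 1}])

```text
clock: 4.55
position: [429.0, -65.3, 76.4]
ee_rot: [0.782, -0.623, 0.001, -0.001]
contact_force: [0.2, -0.8, 0.7]
gripper_width: -0.2
grasp_force: 0.1
```

>>> send_rows(targets=[{"x": 0, "y": 0, "z": 0.15, "ax": 0, "ay": 0, "az": 0, "gripper": 1}, {"x": 0, "y": 0, "z": 0.0, "ax": 0, "ay": 0, "az": 0, "gripper": 1}])

```text
clock: 4.72
position: [428.3, -65.5, 74.2]
ee_rot: [0.782, -0.623, -0.0, 0.0]
contact_force: [0.3, 0.3, -0.5]
gripper_width: 0.0
grasp_force: 0.0
```

>>> send_rows(targets=[{"x": 0, "y": 0, "z": 0.1, "ax": 0, "ay": 0, "az": 0, "gripper": 1}, {"x": 0, "y": 0, "z": 0.1, "ax": 0, "ay": 0, "az": 0, "gripper": 1}, {"x": 0, "y": 0, "z": 0.0, "ax": 0, "ay": 0, "az": 0, "gripper": 1}])

```text
clock: 4.97
position: [428.4, -65.5, 72.5]
ee_rot: [0.782, -0.623, -0.0, 0.0]
contact_force: [-0.4, 0.9, 2.1]
gripper_width: -0.0
grasp_force: 1.3
```

>>> send_rows(targets=[{"x": 0, "y": 0, "z": 0.1, "ax": 0, "ay": 0, "az": 0, "gripper": 1}, {"x": 0, "y": 0, "z": 0.0, "ax": 0, "ay": 0, "az": 0, "gripper": 1}])

```text
clock: 5.13
position: [428.4, -65.5, 72.3]
ee_rot: [0.783, -0.623, 0.0, 0.0]
contact_force: [-3.3, 1.5, 11.4]
gripper_width: -0.1
grasp_force: 5.6
```

The button has bottomed out: it snapped in and there is now a hard 11 N at 72.3 mm. I will retreat, open the gripper and hover over the lens.

>>> send_rows(targets=[{"x": 0, "y": 0, "z": -1.0, "ax": 0, "ay": 0, "az": 0, "gripper": 1}, {"x": 0, "y": 0, "z": -4.0, "ax": 0, "ay": 0, "az": 0, "gripper": -1}, {"x": 0, "y": 0, "z": -4.0, "ax": 0, "ay": 0, "az": 0, "gripper": -1}, {"x": -0.1, "y": -2.8, "z": 0, "ax": 0, "ay": 0, "az": 0, "gripper": -1}, {"x": 0, "y": -2.8, "z": 0, "ax": 0, "ay": 0, "az": 0, "gripper": -1}])

```text
clock: 5.55
position: [484.4, -51.7, 165.1]
ee_rot: [0.782, -0.623, 0.003, -0.003]
contact_force: [0.2, 0.5, -0.7]
gripper_width: 47.8
grasp_force: 0.0
```

>>> send_rows(targets=[{"x": 0, "y": 0, "z": 0, "ax": 0, "ay": 0, "az": 0, "gripper": -1}, {"x": 0, "y": 0, "z": 0, "ax": 0, "ay": 0, "az": 0, "gripper": -1}, {"x": 0, "y": 0, "z": 0, "ax": 0, "ay": 0, "az": 0, "gripper": -1}])

```text
clock: 5.8
position: [481.8, -52.0, 160.4]
ee_rot: [0.782, -0.623, -0.001, 0.001]
contact_force: [-1.0, -0.2, 0.3]
gripper_width: 83.4
grasp_force: 0.0
```

Run:
```python
from h import *
s=arm.read_state();m,im,d=cap('wrist','w4.png'); W=world(m,d)
print(s['position'],s['ee_rot'],s['clock'],s['contact_force'],s['wrist_torque'],s['gripper_width'])
Z=W[...,2]; D=np.hypot(W[...,0]-483.6,W[...,1]+51.7)
r=R.from_quat(s['ee_rot']).as_matrix()
k=(Z>108)&(Z<120)&(D<45);q=W[k][:,:2].astype(np.float32);c=cv2.minEnclosingCircle(q);print('lens',c,len(q))
print('tool offset',r.T@(np.array([*c[0],98])-s['position']))
k=(Z>71)&(Z<84)&(np.hypot(W[...,0]-428.5,W[...,1]+64.5)<9);q=W[k];print('btn z',len(q),len(q) and np.median(q[:,2]))
k=(Z>67)&(Z<73)&(D<80);print('plate',cv2.minAreaRect(W[k][:,:2].astype(np.float32)))
```

```text
[481.82967023 -52.02600963 160.42681747] [ 7.82269701e-01 -6.22938794e-01 -8.79559981e-04  7.74919480e-04] 5.8 [-1.01811849 -0.1626692   0.26657341] [-0.04897544  0.07286629 -0.03839709] 83.40562336547771
lens ((483.9869689941406, -52.059967041015625), 27.184558868408203) 8139
tool offset [ 0.54173505 -2.2390187  62.42159841]
btn z 507 72.12202557685805
plate ((483.968505859375, -51.546966552734375), (104.1812515258789, 104.42393493652344), 58.13124465942383)
```

View pics/w4.png

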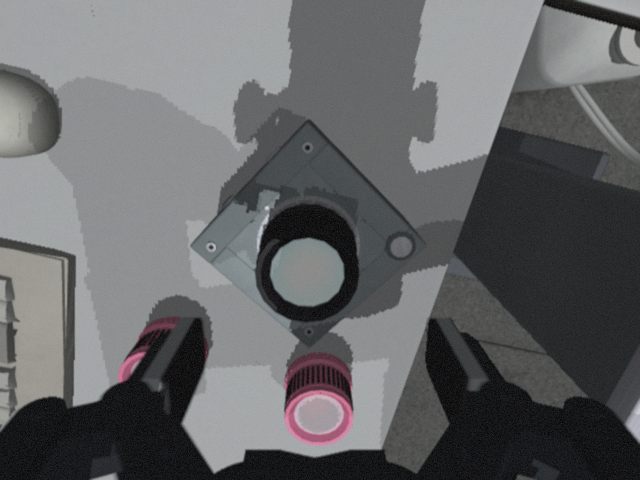

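The picture shows the lens at (308,268), centred between the fingers, and the button at (400,247), down at z 72 mm. I will descend to grip the ring.

>>> send_rows(targets=[{"x": 0.05, "y": -0.2, "z": 2.0, "ax": 0, "ay": 0, "az": 0, "gripper": -1}, {"x": 0, "y": 0, "z": 2.4, "ax": 0, "ay": 0, "az": 0, "gripper": -1}, {"x": 0, "y": 0, "z": 2.0, "ax": 0, "ay": 0, "az": 0, "gripper": -1}, {"x": 0, "y": 0, "z": 1.5, "ax": 0, "ay": 0, "az": 0, "gripper": -1}, {"x": 0, "y": 0, "z": 0.5, "ax": 0, "ay": 0, "az": 0, "gripper": -0.2}])

```text
clock: 6.27
position: [482.2, -52.5, 74.9]
ee_rot: [0.782, -0.623, -0.002, 0.002]
contact_force: [0.3, -0.2, 0.1]
gripper_width: 76.2
grasp_force: 0.0
```

>>> send_rows(targets=[{"x": 0, "y": 0, "z": 0, "ax": 0, "ay": 0, "az": 0, "gripper": -0.28}, {"x": 0, "y": 0, "z": 0, "ax": 0, "ay": 0, "az": 0, "gripper": -0.28}, {"x": 0, "y": 0, "z": 0, "ax": 0, "ay": 0, "az": 0, "gripper": -0.28}])

```text
clock: 6.52
position: [485.5, -51.9, 78.4]
ee_rot: [0.782, -0.623, 0.001, -0.001]
contact_force: [0.1, 0.1, 0.5]
gripper_width: 54.6
grasp_force: 0.0
```

>>> send_rows(targets=[{"x": 0, "y": 0, "z": 0, "ax": 0, "ay": 0, "az": 0, "gripper": -0.25}, {"x": 0, "y": 0, "z": 0, "ax": 0, "ay": 0, "az": 0, "gripper": -0.24}, {"x": 0, "y": 0, "z": 0, "ax": 0, "ay": 0, "az": 0, "gripper": -0.23}])

```text
clock: 6.77
position: [485.9, -51.8, 78.5]
ee_rot: [0.783, -0.623, 0.001, -0.001]
contact_force: [0.5, 0.9, 3.6]
gripper_width: 53.1
grasp_force: 10.5
```

>>> send_rows(targets=[{"x": 0, "y": 0, "z": 0, "ax": 0, "ay": 0, "az": 0, "gripper": 0}, {"x": 0, "y": 0, "z": 0, "ax": 0, "ay": 0, "az": 0, "gripper": 0}, {"x": 0, "y": 0, "z": 0, "ax": 0, "ay": 0, "az": 0, "gripper": 0.2}])

```text
clock: 7.02
position: [485.9, -51.9, 78.7]
ee_rot: [0.783, -0.623, 0.001, -0.001]
contact_force: [0.3, 0.5, 6.0]
gripper_width: 51.8
grasp_force: 61.1
```

```bash
cat > st.py <<'E'
from h import *
s=arm.read_state();y=R.from_quat(s['ee_rot']).as_matrix()
print(s['clock'],s['position'].round(1),'yaw',np.degrees(np.arctan2(y[1,0],y[0,0])).round(2),'F',np.round(s['contact_force'],1),'T',np.round(s['wrist_torque'],2),round(s['gripper_width'],1),round(s['grasp_force'],1),s['joints'].round(2))
E
python3 st.py
```

```text
7.0167 [485.9 -51.9  78.7] yaw -77.01 F [0.3 0.5 6. ] T [ 0.16  0.23 -0.02] 51.8 61.1 [ 0.23  0.33 -0.52  0.   -0.71 -0.  ]
```

>>> send_rows(targets=[{"x": 0, "y": 0, "z": 0, "ax": 0, "ay": 0, "az": -2, "gripper": 1}, {"x": 0, "y": 0, "z": 0, "ax": 0, "ay": 0, "az": -3, "gripper": 1}, {"x": 0, "y": 0, "z": 0, "ax": 0, "ay": 0, "az": -3, "gripper": 1}, {"x": 0, "y": 0, "z": 0, "ax": 0, "ay": 0, "az": -3, "gripper": 1}])

```text
clock: 7.35
position: [486.1, -51.9, 78.7]
ee_rot: [0.839, -0.544, 0.001, -0.001]
contact_force: [0.3, 0.7, 5.9]
gripper_width: 52.4
grasp_force: 61.2
```

```bash
python3 st.py
```

```text
7.35 [486.1 -51.9  78.7] yaw -65.87 F [0.3 0.7 5.9] T [-0.02  0.08 -0.06] 52.4 61.2 [ 0.23  0.33 -0.52  0.   -0.71  0.19]
```

>>> send_rows(targets=[{"x": 0, "y": 0, "z": 0, "ax": 0, "ay": 0, "az": -5, "gripper": 1}, {"x": 0, "y": 0, "z": 0, "ax": 0, "ay": 0, "az": -5, "gripper": 1}, {"x": 0, "y": 0, "z": 0, "ax": 0, "ay": 0, "az": -5, "gripper": 1}, {"x": 0, "y": 0, "z": 0, "ax": 0, "ay": 0, "az": -5, "gripper": 1}, {"x": 0, "y": 0, "z": 0, "ax": 0, "ay": 0, "az": -5, "gripper": 1}])

```text
clock: 7.77
position: [486.2, -51.9, 78.8]
ee_rot: [0.937, -0.348, 0.002, -0.001]
contact_force: [-0.8, -0.7, 5.6]
gripper_width: 52.0
grasp_force: 61.2
```

>>> send_rows(targets=[{"x": 0, "y": 0, "z": 0, "ax": 0, "ay": 0, "az": -3, "gripper": 1}, {"x": 0, "y": 0, "z": 0, "ax": 0, "ay": 0, "az": -3, "gripper": 1}, {"x": 0, "y": 0, "z": 0, "ax": 0, "ay": 0, "az": 0, "gripper": 1}])

```text
clock: 8.02
position: [486.2, -51.9, 78.8]
ee_rot: [0.954, -0.3, 0.002, -0.001]
contact_force: [0.2, -0.6, 6.9]
gripper_width: 52.0
grasp_force: 61.2
```

```bash
python3 st.py
```

```text
8.0167 [486.2 -51.9  78.8] yaw -34.89 F [ 0.2 -0.6  6.9] T [0.02 0.02 0.09] 52.0 61.2 [ 0.23  0.33 -0.52  0.   -0.71  0.73]
```

>>> send_rows(targets=[{"x": 0, "y": 0, "z": 0, "ax": 0, "ay": 0, "az": 0, "gripper": -0.22}, {"x": 0, "y": 0, "z": 0, "ax": 0, "ay": 0, "az": 0, "gripper": -0.22}, {"x": 0, "y": 0, "z": 0, "ax": 0, "ay": 0, "az": -0.5, "gripper": -0.22}, {"x": 0, "y": 0, "z": 0, "ax": 0, "ay": 0, "az": -0.5, "gripper": -0.22}, {"x": 0, "y": 0, "z": 0, "ax": 0, "ay": 0, "az": 0, "gripper": -0.22}])

```text
clock: 8.43
position: [486.2, -51.9, 78.7]
ee_rot: [0.956, -0.292, 0.002, -0.001]
contact_force: [0.8, -0.1, 5.3]
gripper_width: 52.3
grasp_force: 36.6
```

```bash
python3 st.py
```

```text
8.4333 [486.2 -51.9  78.7] yaw -33.99 F [ 0.8 -0.1  5.3] T [-0.01  0.02 -0.03] 52.3 36.6 [ 0.23  0.33 -0.52  0.   -0.71  0.75]
```

>>> send_rows(targets=[{"x": 0, "y": 0, "z": 0, "ax": 0, "ay": 0, "az": 0, "gripper": -0.228}, {"x": 0, "y": 0, "z": 0, "ax": 0, "ay": 0, "az": -1, "gripper": -0.228}, {"x": 0, "y": 0, "z": 0, "ax": 0, "ay": 0, "az": -1, "gripper": -0.228}, {"x": 0, "y": 0, "z": 0, "ax": 0, "ay": 0, "az": -1, "gripper": -0.228}])

```text
clock: 8.77
position: [486.2, -51.9, 78.6]
ee_rot: [0.964, -0.267, 0.002, -0.0]
contact_force: [0.4, 0.8, 7.0]
gripper_width: 52.8
grasp_force: 21.1
```

```bash
python3 st.py
```

```text
8.7667 [486.2 -51.9  78.6] yaw -30.97 F [0.4 0.8 7. ] T [ 0.02 -0.04 -0.11] 52.8 21.1 [ 0.23  0.33 -0.52  0.   -0.71  0.8 ]
```

>>> send_rows(targets=[{"x": 0, "y": 0, "z": 0, "ax": 0, "ay": 0, "az": -1, "gripper": -0.228}, {"x": 0, "y": 0, "z": 0, "ax": 0, "ay": 0, "az": -1, "gripper": -0.228}, {"x": 0, "y": 0, "z": 0, "ax": 0, "ay": 0, "az": -1, "gripper": -0.228}])

```text
clock: 9.02
position: [486.2, -51.9, 78.7]
ee_rot: [0.97, -0.242, 0.002, -0.0]
contact_force: [0.4, -1.1, 7.5]
gripper_width: 52.2
grasp_force: 21.1
```

```bash
python3 st.py
```

```text
9.0167 [486.2 -51.9  78.7] yaw -27.96 F [ 0.4 -1.1  7.5] T [-0.03  0.   -0.07] 52.2 21.1 [ 0.23  0.33 -0.52  0.   -0.71  0.85]
```

>>> send_rows(targets=[{"x": 0, "y": 0, "z": 0, "ax": 0, "ay": 0, "az": -1, "gripper": -0.228}, {"x": 0, "y": 0, "z": 0, "ax": 0, "ay": 0, "az": -1, "gripper": -0.228}, {"x": 0, "y": 0, "z": 0, "ax": 0, "ay": 0, "az": -1, "gripper": -0.228}, {"x": 0, "y": 0, "z": 0, "ax": 0, "ay": 0, "az": -1, "gripper": -0.228}])

```text
clock: 9.35
position: [486.3, -51.9, 78.9]
ee_rot: [0.978, -0.208, 0.002, -0.0]
contact_force: [-0.7, 0.8, 8.1]
gripper_width: 52.0
grasp_force: 21.2
```

```bash
python3 st.py
```

```text
9.35 [486.3 -51.9  78.9] yaw -23.96 F [-0.7  0.8  8.1] T [ 0.05  0.09 -0.03] 52.0 21.2 [ 0.23  0.33 -0.52  0.   -0.71  0.92]
```

>>> send_rows(targets=[{"x": 0, "y": 0, "z": 0, "ax": 0, "ay": 0, "az": -1, "gripper": -0.228}, {"x": 0, "y": 0, "z": 0, "ax": 0, "ay": 0, "az": -1, "gripper": -0.228}, {"x": 0, "y": 0, "z": 0, "ax": 0, "ay": 0, "az": -1, "gripper": -0.228}, {"x": 0, "y": 0, "z": 0, "ax": 0, "ay": 0, "az": -1, "gripper": -0.228}])

```text
clock: 9.68
position: [486.6, -51.9, 79.0]
ee_rot: [0.985, -0.173, 0.002, -0.0]
contact_force: [1.1, -1.2, 6.6]
gripper_width: 52.4
grasp_force: 21.2
```

```bash
python3 st.py
```

```text
9.6833 [486.6 -51.9  79. ] yaw -19.96 F [ 1.1 -1.2  6.6] T [-0.37 -0.14 -0.12] 52.4 21.2 [ 0.23  0.33 -0.52  0.   -0.71  0.99]
```

>>> send_rows(targets=[{"x": 0, "y": 0, "z": 0, "ax": 0, "ay": 0, "az": -1, "gripper": -0.228}, {"x": 0, "y": 0, "z": 0, "ax": 0, "ay": 0, "az": -1, "gripper": -0.228}])

```text
clock: 9.85
position: [486.7, -52.1, 78.9]
ee_rot: [0.988, -0.157, 0.002, -0.0]
contact_force: [0.9, -3.0, 6.5]
gripper_width: 52.3
grasp_force: 21.1
```

```bash
python3 st.py
```

```text
9.85 [486.7 -52.1  78.9] yaw -18.01 F [ 0.9 -3.   6.5] T [-0.8  -0.3  -0.41] 52.3 21.1 [ 0.23  0.33 -0.52  0.   -0.71  1.03]
```

>>> send_rows(targets=[{"x": 0, "y": 0, "z": 0, "ax": 0, "ay": 0, "az": -0.5, "gripper": -0.228}])

```text
clock: 9.93
position: [486.7, -52.2, 78.9]
ee_rot: [0.988, -0.153, 0.002, -0.0]
contact_force: [1.3, -2.1, 6.4]
gripper_width: 52.5
grasp_force: 21.1
```

```bash
python3 st.py
```

```text
9.9333 [486.7 -52.2  78.9] yaw -17.55 F [ 1.3 -2.1  6.4] T [-0.69 -0.37 -0.51] 52.5 21.1 [ 0.23  0.33 -0.52  0.   -0.71  1.04]
```

I feel the stop, about 58° on: the torque rises steadily there. I will ease back, then take the full grip.

>>> send_rows(targets=[{"x": 0, "y": 0, "z": 0, "ax": 0, "ay": 0, "az": 1, "gripper": -0.228}, {"x": 0, "y": 0, "z": 0, "ax": 0, "ay": 0, "az": 1, "gripper": -0.228}, {"x": 0, "y": 0, "z": 0, "ax": 0, "ay": 0, "az": 0.5, "gripper": -0.228}, {"x": 0, "y": 0, "z": 0, "ax": 0, "ay": 0, "az": 0, "gripper": -0.228}])

```text
clock: 10.27
position: [486.7, -52.1, 79.0]
ee_rot: [0.985, -0.174, 0.002, -0.0]
contact_force: [0.3, -1.3, 6.7]
gripper_width: 52.2
grasp_force: 21.2
```

```bash
python3 st.py
```

```text
10.2667 [486.7 -52.1  79. ] yaw -19.99 F [ 0.3 -1.3  6.7] T [-0.37 -0.17  0.01] 52.2 21.2 [ 0.23  0.33 -0.52  0.   -0.71  0.99]
```

>>> send_rows(targets=[{"x": 0, "y": 0, "z": 0, "ax": 0, "ay": 0, "az": 0.3, "gripper": 1}, {"x": 0, "y": 0, "z": 0, "ax": 0, "ay": 0, "az": 0, "gripper": 1}, {"x": 0, "y": 0, "z": -0.1, "ax": 0, "ay": 0, "az": 0, "gripper": 1}, {"x": 0, "y": 0, "z": -0.1, "ax": 0, "ay": 0, "az": 0, "gripper": 1}])

```text
clock: 10.6
position: [486.6, -52.0, 80.8]
ee_rot: [0.984, -0.176, 0.002, -0.0]
contact_force: [0.9, -1.5, 5.7]
gripper_width: 51.7
grasp_force: 61.4
```

```bash
python3 st.py
```

```text
10.6 [486.6 -52.   80.8] yaw -20.28 F [ 0.9 -1.5  5.7] T [-0.39 -0.32  0.02] 51.7 61.4 [ 0.23  0.33 -0.52  0.   -0.72  0.99]
```

Rising freely (+1.8 mm, no extra load).

>>> send_rows(targets=[{"x": 0, "y": 0, "z": -0.15, "ax": 0, "ay": 0, "az": 0, "gripper": 1}, {"x": 0, "y": 0, "z": -0.15, "ax": 0, "ay": 0, "az": 0, "gripper": 1}, {"x": 0, "y": 0, "z": -0.15, "ax": 0, "ay": 0, "az": 0, "gripper": 1}])

```text
clock: 10.85
position: [484.8, -51.8, 83.6]
ee_rot: [0.984, -0.177, 0.0, -0.0]
contact_force: [3.0, -0.3, -2.1]
gripper_width: 51.5
grasp_force: 63.0
```

```bash
python3 st.py
```

```text
10.85 [484.8 -51.8  83.6] yaw -20.37 F [ 3.  -0.3 -2.1] T [-0.13 -0.86 -0.02] 51.5 63.0 [ 0.23  0.32 -0.52 -0.   -0.73  0.99]
```

>>> send_rows(targets=[{"x": 0.05, "y": -0.02, "z": -0.15, "ax": 0, "ay": 0, "az": 0, "gripper": 1}, {"x": 0.03, "y": 0, "z": -0.2, "ax": 0, "ay": 0, "az": 0, "gripper": 1}, {"x": 0, "y": 0, "z": -0.2, "ax": 0, "ay": 0, "az": 0, "gripper": 1}])

```text
clock: 11.1
position: [484.7, -52.1, 88.8]
ee_rot: [0.984, -0.177, -0.001, 0.0]
contact_force: [0.5, -0.4, -1.9]
gripper_width: 51.7
grasp_force: 62.9
```

```bash
python3 st.py
```

```text
11.1 [484.7 -52.1  88.8] yaw -20.36 F [ 0.5 -0.4 -1.9] T [-0.03  0.02  0.09] 51.7 62.9 [ 0.23  0.32 -0.51 -0.   -0.75  0.99]
```

>>> send_rows(targets=[{"x": 0, "y": 0, "z": -0.4, "ax": 0, "ay": 0, "az": 0, "gripper": 1}, {"x": 0, "y": 0, "z": -0.6, "ax": 0, "ay": 0, "az": 0, "gripper": 1}, {"x": 0, "y": 0, "z": -1.5, "ax": 0, "ay": 0, "az": 0, "gripper": 1}, {"x": 0, "y": 0, "z": -2.0, "ax": 0, "ay": 0, "az": 0, "gripper": 1}, {"x": 0, "y": 0, "z": 0, "ax": 0, "ay": 0, "az": 0, "gripper": 1}])

```text
clock: 11.52
position: [487.9, -51.9, 138.0]
ee_rot: [0.984, -0.176, 0.003, -0.001]
contact_force: [1.1, -0.2, -1.7]
gripper_width: 51.7
grasp_force: 62.9
```

Run:
```python
exec(open('st.py').read())
t=np.array([507.2,293.3,0]);d=y.T@(t-s['position']);print(d)
print(y.round(4))
m,im,d=cap('side','s1.png');cv2.imwrite('pics/s1c.png',cv2.resize(im[150:330,220:460,::-1],None,fx=3,fy=3,interpolation=2))
```

```text
11.5167 [487.9 -51.9 138. ] yaw -20.28 F [ 1.1 -0.2 -1.7] T [ 0.01 -0.16  0.02] 51.7 62.9 [ 0.23  0.25 -0.45  0.   -0.86  0.99]
[-102.44703042 -330.11230841  138.28153569]
[[ 9.380e-01 -3.466e-01  7.000e-03]
 [-3.466e-01 -9.380e-01  3.000e-04]
 [ 6.400e-03 -2.700e-03 -1.000e+00]]
```

View pics/s1c.png

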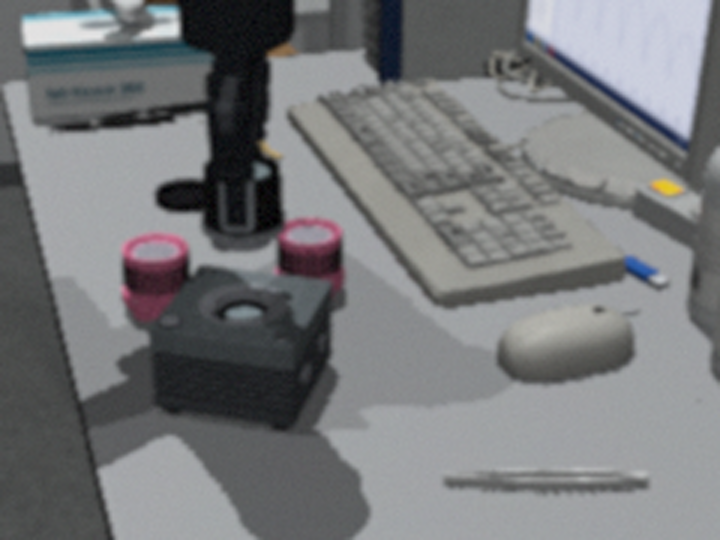

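The side crop shows the lens hanging in the gripper at (240,205), the empty mount at (240,312) and the pink look-alikes undisturbed below. I will carry it towards the cap and stop short for a joint look.

>>> send_rows(targets=[{"x": -1.7, "y": -3.3, "z": 0, "ax": 0, "ay": 0, "az": 0, "gripper": 1}, {"x": -1.7, "y": -3.3, "z": 0, "ax": 0, "ay": 0, "az": 0, "gripper": 1}, {"x": -1.7, "y": -3.3, "z": 0, "ax": 0, "ay": 0, "az": 0, "gripper": 1}, {"x": -1.7, "y": -3.3, "z": 0, "ax": 0, "ay": 0, "az": 0, "gripper": 1}, {"x": -1.7, "y": -3.3, "z": 0, "ax": 0, "ay": 0, "az": 0, "gripper": 1}])

```text
clock: 11.98
position: [462.0, 133.3, 133.5]
ee_rot: [0.984, -0.177, -0.001, 0.001]
contact_force: [0.8, -1.4, -1.1]
gripper_width: 51.7
grasp_force: 63.3
```

>>> send_rows(targets=[{"x": -1.7, "y": -3.3, "z": 0, "ax": 0, "ay": 0, "az": 0, "gripper": 1}, {"x": -1.7, "y": -3.3, "z": 0, "ax": 0, "ay": 0, "az": 0, "gripper": 1}, {"x": -1.7, "y": -3.3, "z": 0, "ax": 0, "ay": 0, "az": 0, "gripper": 1}, {"x": -1.7, "y": -3.3, "z": 0, "ax": 0, "ay": 0, "az": 0, "gripper": 1}, {"x": -1.7, "y": -3.3, "z": 0, "ax": 0, "ay": 0, "az": 0, "gripper": 1}])

```text
clock: 12.4
position: [439.6, 317.6, 133.2]
ee_rot: [0.984, -0.177, -0.001, 0.001]
contact_force: [0.4, 0.5, -0.7]
gripper_width: 51.8
grasp_force: 63.3
```

>>> send_rows(targets=[{"x": 0, "y": 0, "z": 1.5, "ax": 0, "ay": 0, "az": 0, "gripper": 1}, {"x": 0, "y": 0, "z": 0, "ax": 0, "ay": 0, "az": 0, "gripper": 1}, {"x": 0, "y": 0, "z": 0, "ax": 0, "ay": 0, "az": 0, "gripper": 1}, {"x": 0, "y": 0, "z": 0, "ax": 0, "ay": 0, "az": 0, "gripper": 1}, {"x": 0, "y": 0, "z": 0, "ax": 0, "ay": 0, "az": 0, "gripper": 1}])

```text
clock: 12.82
position: [441.2, 315.5, 119.6]
ee_rot: [0.984, -0.177, 0.0, 0.0]
contact_force: [-0.5, 0.6, -2.2]
gripper_width: 51.5
grasp_force: 63.4
```

```bash
cat > rel.py <<'E'
exec(open('st.py').read())
import sys
m,im,d=cap('wrist',sys.argv[1]); W=world(m,d)
Q=(W-s['position'])@y   # tool frame
def circ(k,n):
    q=Q[k][:,:2].astype(np.float32)
    if len(q)<20: print(n,'none',len(q)); return
    h=cv2.convexHull(q); print(n,len(q),'enc',np.round(cv2.minEnclosingCircle(q)[0],2),cv2.minEnclosingCircle(q)[1],'ell',np.round(cv2.fitEllipse(h)[0],2),np.round(cv2.fitEllipse(h)[1],1),'z',np.median(Q[k][:,2]).round(1))
k=(np.hypot(W[...,0]-508.5,W[...,1]-294)<45)&(W[...,2]>7.5)&(W[...,2]<16); circ(k,'cap')
r=np.hypot(Q[...,0],Q[...,1]); k=(r<34)&(Q[...,2]<-26)&(Q[...,2]>-44); circ(k,'lens')
E
python3 rel.py w5.png
```

```text
12.8167 [441.2 315.5 119.6] yaw -20.41 F [-0.5  0.6 -2.2] T [-0.01  0.01  0.01] 51.5 63.4 [ 0.92  0.36 -0.35  0.   -0.87  0.29]
cap 1706 enc [69.64 -2.45] 29.681915283203125 ell [69.75 -2.42] [58.9 59. ] z 109.0
lens 23551 enc [4.2  0.14] 32.92308044433594 ell [-0.44 -0.07] [52.3 67.9] z -35.0
```

View pics/w5.png

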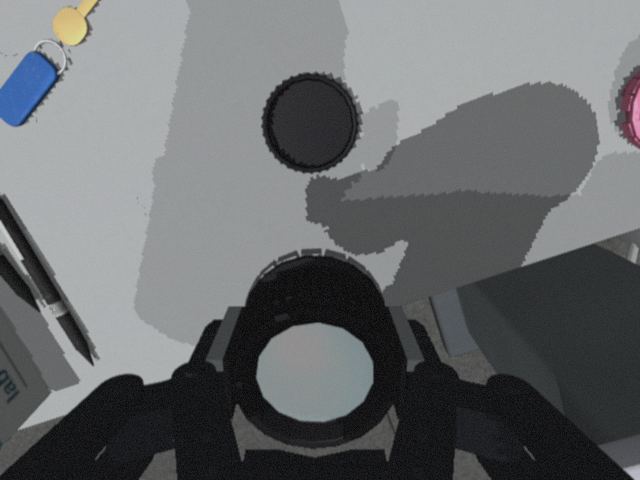

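The picture shows the rear cap at (312,122), open side up and unobstructed. The held lens is upright, with its glass at (316,372).

```bash
cat >> rel.py <<'E'
for a,b in [(-41,-36),(-39,-35),(-37,-33)]:
    k=(r<31)&(Q[...,2]<b)&(Q[...,2]>a); circ(k,(a,b))
g=cv2.cvtColor(im,cv2.COLOR_RGB2GRAY)
k=((g>100)&(r<25)&(Q[...,2]<-15)).astype(np.uint8)
n,l,st,ce=cv2.connectedComponentsWithStats(k);i=1+np.argmax(st[1:,4]);circ(l==i,'glass');print(st[i],ce[i])
E
python3 rel.py w6.png
```

```text
12.8667 [441.4 315.6 119.8] yaw -20.42 F [-0.1  0.3 -2. ] T [-0.02  0.02  0.05] 51.8 63.4 [ 0.92  0.36 -0.35  0.   -0.87  0.29]
cap 1722 enc [69.58 -2.27] 29.692201614379883 ell [69.67 -2.21] [58.9 59. ] z 109.3
lens 23494 enc [4.35 0.08] 32.91991424560547 ell [-0.65  0.3 ] [52.9 68.4] z -35.0
(-41, -36) 7046 enc [1.74 0.  ] 30.522798538208008 ell [-0.99  0.04] [52.4 62.4] z -37.1
(-39, -35) 10348 enc [1.7  0.03] 30.477344512939453 ell [-1.2   0.18] [52.7 62.3] z -36.4
(-37, -33) 15117 enc [1.83 0.02] 30.453935623168945 ell [-1.15  0.19] [52.6 62.5] z -35.0
glass 8942 enc [-1.86  0.73] 19.77833366394043 ell [-1.88  0.68] [37.9 39.3] z -34.6
[ 257  323  116   99 8942] [314.58868262 372.21796019]
```

>>> send_rows(targets=[{"x": 3.6, "y": -0.16, "z": 0, "ax": 0, "ay": 0, "az": 0, "gripper": 1}, {"x": 3.5, "y": -0.15, "z": 1.5, "ax": 0, "ay": 0, "az": 0, "gripper": 1}, {"x": 0, "y": 0, "z": 3.0, "ax": 0, "ay": 0, "az": 0, "gripper": 1}, {"x": 0, "y": 0, "z": 2.5, "ax": 0, "ay": 0, "az": 0, "gripper": 1}, {"x": 0, "y": 0, "z": 0.8, "ax": 0, "ay": 0, "az": 0, "gripper": 1}])

```text
clock: 13.33
position: [507.3, 291.9, 37.8]
ee_rot: [0.984, -0.178, -0.002, 0.003]
contact_force: [-1.1, 0.7, -1.7]
gripper_width: 51.9
grasp_force: 63.4
```

>>> send_rows(targets=[{"x": 0, "y": 0, "z": 0, "ax": 0, "ay": 0, "az": 0, "gripper": 1}, {"x": 0, "y": 0, "z": 0, "ax": 0, "ay": 0, "az": 0, "gripper": 1}, {"x": 0, "y": 0, "z": 0, "ax": 0, "ay": 0, "az": 0, "gripper": 1}])

```text
clock: 13.58
position: [509.7, 295.7, 43.3]
ee_rot: [0.984, -0.176, 0.001, -0.001]
contact_force: [0.3, 1.1, -1.0]
gripper_width: 52.0
grasp_force: 63.4
```

Run:
```python
exec(open('st.py').read())
for n in ['top','side']:
    m,im,d=cap(n,n+'9.png')
    T=np.linalg.inv(np.array(m['cam_to_world']))
    for P in ([508,293.5,30],):
        c=T[:3,:3]@np.array(P)+T[:3,3];u,v=m['fx']*c[0]/c[2]+m['cx'],m['fy']*c[1]/c[2]+m['cy'];print(n,u,v)
    u,v=int(u),int(v); u0=max(u-35,0);v0=max(v-35,0)
    cv2.imwrite(f'pics/{n}9c.png',cv2.resize(im[v0:v0+70,u0:u0+70,::-1],(400,400),interpolation=2))
a=np.hstack([cv2.imread(f'pics/{n}9c.png') for n in ['top','side']]);cv2.imwrite('pics/both9.png',a)
```

```text
13.5833 [509.7 295.7  43.3] yaw -20.29 F [ 0.3  1.1 -1. ] T [-0.    0.01 -0.05] 52.0 63.4 [ 0.8   0.52 -0.31  0.   -0.74  0.42]
top 201.1799662753121 256.7880318668584
side 280.7452282607909 206.15676890800796
```

View pics/both9.png

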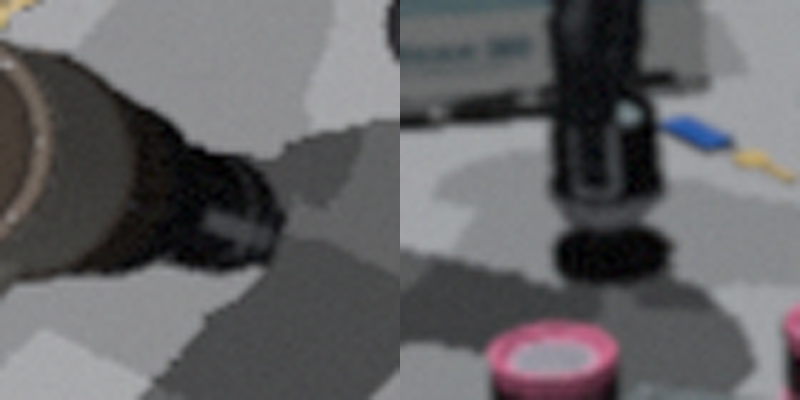

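The crop shows the lens hanging right over the cap: lens centre at column 608, cap at 612 in the side half. I will lower it, after letting it settle.

>>> send_rows(targets=[{"x": 0, "y": 0, "z": 0, "ax": 0, "ay": 0, "az": 0, "gripper": 1}, {"x": 0, "y": 0, "z": 0, "ax": 0, "ay": 0, "az": 0, "gripper": 1}, {"x": 0, "y": 0, "z": 0, "ax": 0, "ay": 0, "az": 0, "gripper": 1}, {"x": 0, "y": 0, "z": 0, "ax": 0, "ay": 0, "az": 0, "gripper": 1}])

```text
clock: 14.02
position: [508.7, 294.9, 41.7]
ee_rot: [0.984, -0.176, 0.0, -0.0]
contact_force: [-0.2, 0.6, -1.2]
gripper_width: 51.8
grasp_force: 63.4
```

```bash
python3 st.py
```

```text
14.0167 [508.7 294.9  41.7] yaw -20.33 F [-0.2  0.6 -1.2] T [-0.05 -0.02 -0.02] 51.8 63.4 [ 0.8   0.52 -0.31  0.   -0.74  0.42]
```

>>> send_rows(targets=[{"x": 0.05, "y": 0.08, "z": 0.5, "ax": 0, "ay": 0, "az": 0, "gripper": 1}, {"x": 0, "y": 0, "z": 0.5, "ax": 0, "ay": 0, "az": 0, "gripper": 1}, {"x": 0, "y": 0, "z": 0.1, "ax": 0, "ay": 0, "az": 0, "gripper": 1}, {"x": 0, "y": 0, "z": 0, "ax": 0, "ay": 0, "az": 0, "gripper": 1}, {"x": 0, "y": 0, "z": 0, "ax": 0, "ay": 0, "az": 0, "gripper": 1}])

```text
clock: 14.43
position: [508.8, 293.6, 29.9]
ee_rot: [0.984, -0.177, -0.0, 0.0]
contact_force: [-0.3, -0.4, -1.6]
gripper_width: 51.7
grasp_force: 63.4
```

>>> send_rows(targets=[{"x": 0, "y": 0, "z": 0.1, "ax": 0, "ay": 0, "az": 0, "gripper": 1}, {"x": 0, "y": 0, "z": 0.1, "ax": 0, "ay": 0, "az": 0, "gripper": 1}, {"x": 0, "y": 0, "z": 0.1, "ax": 0, "ay": 0, "az": 0, "gripper": 1}])

```text
clock: 14.68
position: [508.9, 293.8, 27.4]
ee_rot: [0.984, -0.177, 0.0, -0.0]
contact_force: [0.5, -0.4, -1.6]
gripper_width: 51.9
grasp_force: 63.4
```

```bash
python3 st.py
```

```text
14.6833 [508.9 293.8  27.4] yaw -20.34 F [ 0.5 -0.4 -1.6] T [-0.04 -0.01  0.02] 51.9 63.4 [ 0.8   0.54 -0.32  0.   -0.71  0.42]
```

>>> send_rows(targets=[{"x": 0, "y": 0, "z": 0.15, "ax": 0, "ay": 0, "az": 0, "gripper": 1}, {"x": 0, "y": 0, "z": 0.15, "ax": 0, "ay": 0, "az": 0, "gripper": 1}, {"x": 0, "y": 0, "z": 0, "ax": 0, "ay": 0, "az": 0, "gripper": 1}])

```text
clock: 14.93
position: [508.7, 293.6, 24.0]
ee_rot: [0.984, -0.177, -0.0, 0.0]
contact_force: [-0.2, -0.4, -2.1]
gripper_width: 52.0
grasp_force: 63.4
```

```bash
python3 st.py
```

```text
14.9333 [508.7 293.6  24. ] yaw -20.35 F [-0.2 -0.4 -2.1] T [-0.02 -0.   -0.01] 52.0 63.4 [ 0.8   0.55 -0.32 -0.   -0.7   0.42]
```

Inside the cup with no contact; now down to the floor.

>>> send_rows(targets=[{"x": 0, "y": 0, "z": 0.1, "ax": 0, "ay": 0, "az": 0, "gripper": 1}, {"x": 0, "y": 0, "z": 0.1, "ax": 0, "ay": 0, "az": 0, "gripper": 1}, {"x": 0, "y": 0, "z": 0.1, "ax": 0, "ay": 0, "az": 0, "gripper": 1}, {"x": 0, "y": 0, "z": 0, "ax": 0, "ay": 0, "az": 0, "gripper": 1}])

```text
clock: 15.27
position: [508.7, 293.7, 21.1]
ee_rot: [0.984, -0.177, -0.0, 0.0]
contact_force: [0.4, 0.7, -2.6]
gripper_width: 51.8
grasp_force: 63.4
```

>>> send_rows(targets=[{"x": 0, "y": 0, "z": 0.06, "ax": 0, "ay": 0, "az": 0, "gripper": 1}, {"x": 0, "y": 0, "z": 0, "ax": 0, "ay": 0, "az": 0, "gripper": 1}])

```text
clock: 15.43
position: [508.8, 293.7, 20.6]
ee_rot: [0.984, -0.177, -0.0, 0.0]
contact_force: [0.5, 0.3, -2.1]
gripper_width: 51.8
grasp_force: 63.4
```

```bash
python3 st.py
```

```text
15.4333 [508.8 293.7  20.6] yaw -20.34 F [ 0.5  0.3 -2.1] T [-0.03  0.02 -0.05] 51.8 63.4 [ 0.8   0.55 -0.33 -0.   -0.7   0.42]
```

>>> send_rows(targets=[{"x": 0, "y": 0, "z": 0.06, "ax": 0, "ay": 0, "az": 0, "gripper": 1}, {"x": 0, "y": 0, "z": 0.04, "ax": 0, "ay": 0, "az": 0, "gripper": 1}, {"x": 0, "y": 0, "z": 0, "ax": 0, "ay": 0, "az": 0, "gripper": 1}])

```text
clock: 15.68
position: [508.9, 293.8, 19.8]
ee_rot: [0.984, -0.177, 0.0, -0.0]
contact_force: [-0.4, -0.2, -1.2]
gripper_width: 51.8
grasp_force: 63.4
```

>>> send_rows(targets=[{"x": 0, "y": 0, "z": 0.04, "ax": 0, "ay": 0, "az": 0, "gripper": 1}, {"x": 0, "y": 0, "z": 0, "ax": 0, "ay": 0, "az": 0, "gripper": 1}])

```text
clock: 15.85
position: [508.9, 293.8, 19.8]
ee_rot: [0.984, -0.176, 0.0, -0.0]
contact_force: [-1.5, -0.6, 2.4]
gripper_width: 51.9
grasp_force: 63.4
```

Contact at the predicted height (19.8 mm), so it is on the cap floor. Releasing gently.

>>> send_rows(targets=[{"x": 0, "y": 0, "z": 0, "ax": 0, "ay": 0, "az": 0, "gripper": -0.225}, {"x": 0, "y": 0, "z": 0, "ax": 0, "ay": 0, "az": 0, "gripper": -0.25}, {"x": 0, "y": 0, "z": 0, "ax": 0, "ay": 0, "az": 0, "gripper": -0.3}, {"x": 0, "y": 0, "z": 0, "ax": 0, "ay": 0, "az": 0, "gripper": -0.45}, {"x": 0, "y": 0, "z": 0, "ax": 0, "ay": 0, "az": 0, "gripper": -0.9}])

```text
clock: 16.27
position: [508.9, 293.8, 19.2]
ee_rot: [0.984, -0.177, 0.0, -0.0]
contact_force: [0.2, 0.1, -0.5]
gripper_width: 72.6
grasp_force: 0.0
```

>>> send_rows(targets=[{"x": 0, "y": 0, "z": 0, "ax": 0, "ay": 0, "az": 0, "gripper": -0.9}, {"x": 0, "y": 0, "z": 0, "ax": 0, "ay": 0, "az": 0, "gripper": -0.9}, {"x": 0, "y": 0, "z": 0, "ax": 0, "ay": 0, "az": 0, "gripper": -0.9}])

```text
clock: 16.52
position: [508.9, 293.8, 19.3]
ee_rot: [0.984, -0.177, 0.0, -0.0]
contact_force: [-0.3, -0.3, -0.3]
gripper_width: 81.2
grasp_force: 0.0
```

>>> send_rows(targets=[{"x": 0, "y": 0, "z": -1, "ax": 0, "ay": 0, "az": 0, "gripper": -0.9}, {"x": 0, "y": 0, "z": -3, "ax": 0, "ay": 0, "az": 0, "gripper": -0.9}, {"x": 0, "y": 0, "z": -4, "ax": 0, "ay": 0, "az": 0, "gripper": -0.9}, {"x": -2, "y": 0, "z": -3, "ax": 0, "ay": 0, "az": 0, "gripper": -0.9}, {"x": -3, "y": 0, "z": -2, "ax": 0, "ay": 0, "az": 0, "gripper": -0.9}])

```text
clock: 16.93
position: [464.2, 312.0, 153.6]
ee_rot: [0.984, -0.178, 0.002, -0.003]
contact_force: [0.4, 1.2, 0.0]
gripper_width: 81.0
grasp_force: 0.0
```

>>> send_rows(targets=[{"x": -2, "y": 0, "z": 0, "ax": 0, "ay": 0, "az": 0, "gripper": -0.9}, {"x": 0, "y": 0, "z": 0, "ax": 0, "ay": 0, "az": 0, "gripper": -0.9}, {"x": 0, "y": 0, "z": 0, "ax": 0, "ay": 0, "az": 0, "gripper": -0.9}])

```text
clock: 17.18
position: [442.7, 318.5, 150.6]
ee_rot: [0.984, -0.176, 0.0, -0.001]
contact_force: [0.2, -0.1, -0.0]
gripper_width: 80.8
grasp_force: 0.0
```

Run:
```python
exec(open('st.py').read())
m,im,d=cap('wrist','w9.png');W=world(m,d);D=np.hypot(W[...,0]-508.8,W[...,1]-293.6)
k=(D<22);print('lens top z pct',np.percentile(W[k][:,2],[5,50,95]))
k=(D<45)&(W[...,2]>50);q=W[k];print(cv2.minEnclosingCircle(q[:,:2].astype(np.float32)))
k=(D<16);A=np.c_[W[k][:,:2]-[508.8,293.6],np.ones(k.sum())];print('glass tilt',np.linalg.lstsq(A,W[k][:,2],rcond=None)[0])
```

```text
17.1833 [442.7 318.5 150.6] yaw -20.24 F [ 0.2 -0.1 -0. ] T [-0.02 -0.04 -0.05] 80.8 0.0 [ 0.92  0.32 -0.3   0.   -0.94  0.3 ]
lens top z pct [ 52.27158865  54.65086452 293.17045721]
((507.30877685546875, 294.03192138671875), 26.588069915771484)
glass tilt [  7.46020576  -3.04138928 101.69484428]
```

View pics/w9.png

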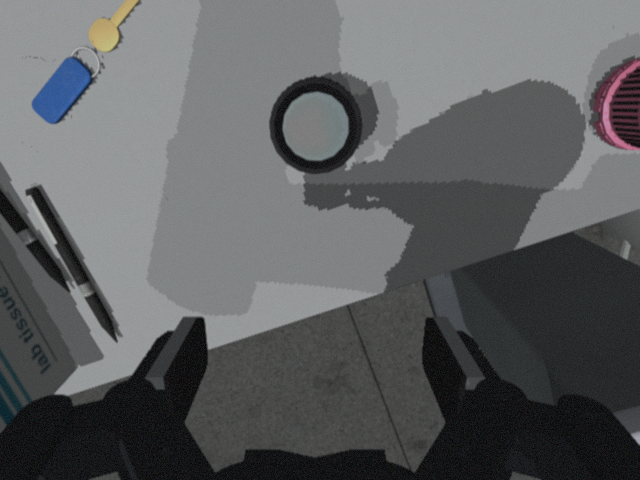

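The picture shows the lens upright at (316,125), covering the cap, with the gripper clear. Its top surface reads about 55 mm, which fits fully home; sitting on the cap's rim would add 9 mm. Handing in.

```bash
python3 -c "
from bench import arm
print(arm.job_done())"
```

```text
the job is handed in; nothing more can be done
None
```

The lens is off the camera and standing upright in its rear cap, and the job was handed in at about 17 s; the contact height and a final picture both indicate it is fully home, but no verdict was returned.

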